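# Get into the burr case: tug the lid, free the catch if it holds, keep the lid open

## Task

The carver has wet hands and needs the burrs in the metal case on the bench: before touching the sliding catch, tug the lid up by its round knob to learn if it is caught. If it is, let it down and slide the catch right over to its other end (sliding it when the lid is free would catch it); then raise the self-closing lid to about 45 degrees. Finish while still holding it open there, without shoving the stone, mug or bottle about.

Things in the scene. Friction and masses are not known exactly. Their poses are not given: they have to be found in the camera images.
- case: Grey metal case screwed to the bench: box 220 (x) by 300 (y) by 100 mm high under an aluminium lid 228 by 308 by 6 mm, whose top face is 106 mm above the bench when shut. Origin: centre of the underside; x from the front (knob side) to the hinge side, y along the hinge, z up. Its front faces the robot within about 0.3 rad.
- hinge (a point): The middle of the lid's hinge line, at the top of the far side of the case (110 mm along the case's +x, 100 mm above the bench); the axis runs along the case's y.
- lid (a joint): Lid angle in rad: 0 shut, grows as the front edge rises, stops at 1.3. The lid (0.45 to 0.8 kg) always falls shut when let go; raising it takes 2 to 6 N at the knob. If caught, it still has 0.02 to 0.03 rad of play (4 to 5 mm at the knob) and then stops dead; if not, it goes on rising freely.
- pull (a point): Dark steel round knob on the lid near its front edge, right of the middle: 44 mm high, head 28 to 30 mm across from 18 to 40 mm above the lid, on a stem 14 mm thick. This point: centre of its foot on the lid's top; lid shut, at case x, y = (-80, -70) mm, 190 mm from the hinge line and 6.5 mm above it. Axes: the lid's, parallel to the case's when shut.
- pull_top (a point): Centre of the knob's top, 44 mm above the lid.
- slide (a joint): Sliding catch, in m: 0 at its right end, 0.040 at its left end (case +y). Starts within 5 mm of 0, moves stiffly (2.5 N), stays where left. A keeper inside hooks it at one end, right or left: this differs from case to case and is hidden while the lid is shut. Keeper at right: lid caught below 0.024, free above. Keeper at left: free below 0.016, caught above.
- slide_top (a point): Centre of the top of the black thumb tab of the sliding catch, which stands on the lid near the front edge, left of the middle: 12 mm (x) by 22 mm (y), its top 32 mm above the lid's top face; at the case's x = -70 mm, y = 50 mm plus the slide's value. It moves along the case's y.
- stone: Loose bystander: a dark green faceted stone, 90 mm across and 64 mm high, left of the case. Origin: centre of the underside.
- mug: Loose bystander: a white mug, 80 mm across and 90 mm high, right of the case. Origin: centre of the underside.
- bottle: Loose bystander: a clear bottle, 60 mm across and 170 mm high, right of the case. Origin: centre of the underside.

How it is judged (in metres and radians):
On the way, in this order (a step that is already met when the one before it is completed fails the run):
1. the lid is tugged up with the fingers (by at least 0.012 rad) while the catch is still where it was found (value of joint lid above 0.012 rad and value of joint slide below 0.01 m and contact force between the fingers and lid above 0.5 N), for 0.1 s.
2. the lid, free of the catch, is raised past 0.2 rad (value of joint lid above 0.2 rad), for 0.1 s.
At the end, for the whole second after the job is handed in: The lid stands still (under 0.1 rad/s) between 0.6 and 1.0 rad open and the fingers hold it up, pressing on it with more than 1 N, through the last second; it would fall shut otherwise (value of joint lid between 0.6 and 1 rad and velocity of joint lid between -0.1 and 0.1 rad/s and contact force between the fingers and lid above 1 N); the arm keeps its last pose, push and grip.
It fails at once if the stone is shoved or lifted more than 30 mm or tipped (distance of stone from where it was at the start of the episode above 0.03 m or angle between stone's own z axis and vertical above 0.35 rad).
It fails at once if the mug is shoved or lifted more than 30 mm or tipped (distance of mug from where it was at the start of the episode above 0.03 m or angle between mug's own z axis and vertical above 0.35 rad).
It fails at once if the bottle is shoved or lifted more than 30 mm or tipped (distance of bottle from where it was at the start of the episode above 0.03 m or angle between bottle's own z axis and vertical above 0.35 rad).
It also fails if it takes over 58 s, if anything falls off the work surface, if the arm or the gripper's body presses on something with over 40 N, if the wrist force passes 120 N, or if a joint passes its speed limit or range.

## Robot

A 6-joint arm with a two-finger parallel gripper is mounted at the origin on the work surface. World frame = base frame: x ahead of the robot, y to its left, z up, the work surface at z = 0. Lengths are in mm, angles in rad, forces in N, time in s.
With the tool pointing down it reaches from about 350 to 975 mm from the base axis. Payload 7.1 kg.
Tool frame: the origin (TCP) lies at the centre of the arm's flange, where the gripper is bolted on; the fingertips stand 182 mm ahead of it and the grasp point (between the pads) lies 163 mm ahead of it; z points along the fingers, y is the line along which they close (so a half turn about z gives the same grasp; the last joint's range is limited). The gripper opens to 88 mm and grips with 3 to 60 N. Pads are 20 mm wide; open, the fingers measure 115 mm over their backs; the gripper's body (75 mm by 178 mm) begins 61 mm behind the grasp point.
Start: joints at [-1.308, 0.423, 1.63, -0, 1.089, -0.019], TCP at [173.822, -600.327, 404.675] pointing down, gripper open.
Joint ranges: [-3, 3], [-0.9, 2.11], [0.09, 2.58], [-1.31, 4.45], [0.11, 2.69], [-2.54, 2.54]. Speed limits (rad/s): [2.39, 2.39, 3.01, 3.14, 3.14, 3.14].

## Interface

Orientations are given as a rotation vector (axis times angle).
In Python, from workcell import readout, get_image, ctrl gives the robot as it stands.
- The arm moves only by the tool step_arm, never from a script. Its argument "targets" is a list that holds one entry, the list of rows, each a list of 7 numbers: the shift along the world's x, y, z as a fraction of full scale, then the turn, a rotation vector about the world's x, y, z as a fraction of full scale, then the opening, from 0 (shut) to 1 (fully open). In form: [[[dx, dy, dz, wx, wy, wz, claw], ...]]. A call has exactly 5 rows; each row shifts and turns the commanded pose from where the row before left it; what a row does not reach is not made up. Full scale, the value 1, is 0.05 m for a shift and 4 degrees for a turn. A row lasts 1/8 s, in which the tool goes at most 62.5 mm and 10.7 degrees, less where a joint would pass 70% of its speed; a pose out of reach is approached as far as the arm can. A call with a number of a shift or a turn outside -1 to 1 is refused whole. A call with a gripper value outside its range is refused whole. The fingers move at their own pace and stop on an object; the grip force is fixed at half the most. Time passes only in rows, so rows that do not move let the fingers close, or fill a call up. It gives the time, the measured TCP pose, the force, the opening and the grip force at its end, in the units of the state.
- readout.get_obs(): the state, without advancing time (a new reading comes with each control period).
- get_image(name): name is "scene" or "top" or "wrist"; returns a dict with "pixels" (400x640x3 uint8, red, green, blue), "intrinsics" (3x3 intrinsics, pixels), "k1" (the pictures are not rectified: a ray, as slopes to the right and down, at radius r is drawn at 1 + k1 r^2 times it, then the intrinsics apply), "extrinsics" (4x4, takes a point from world to camera coordinates). Camera axes: x right, y down, z forward; pixel columns grow to the right and rows downward; lengths in mm; the calibration is good to about 2 mm. A picture is of the moment at which its call begins. There is no depth.
- ctrl.close_job(): hands the job in; it is judged then, once.
The state is a dict: "t": time; "qpos": joint angles; "qvel": joint speeds; "joint_torque": joint torques, N m; "ee_pos": TCP position; "orientation": TCP orientation; "ft_force": force on the tool from outside, world axes, zero at the start; "moment": the same for the moment, N m; "width": finger opening in mm; "grasp_force": force on a finger pad.
Only numpy, scipy, OpenCV 4.12 (cv2) and the standard library are available. Lean on these libraries where they do the work, as an engineer would, in place of code of your own. Each camera call takes 0.05 s, during which the arm holds its last target. There are 200 camera calls.

## Working session

There is one attempt and no reset: what is moved stays moved. The work goes in short steps, Python scripts to look and compute and a tool call to move; the robot and the scene stay as the last step left them, time stands still between calls to the robot, and variables do not carry over. Pictures are saved under pics/ and viewed, at most 10 in all, crops included, and the job is handed in when it is done.

Besides the shell and the picture viewer there is one more tool, called after "Emit:" as a command line: name --argument value ..., lists and objects as JSON in quotes. step_arm: Moves the arm, as the interface text tells. Shift numbers are shares of 0.05 m and turn numbers shares of 4 degrees, none past 1 either way. Its arguments: {"type":"object","properties":{"targets":{"type":"array"}},"required":["targets"]}

```bash
mkdir -p pics; cat > h.py <<'E'
import numpy as np, cv2
from workcell import readout, get_image, ctrl
def save(n,f):
    d=get_image(n); cv2.imwrite(f,d["pixels"][:,:,::-1].copy()); np.savez(f[:-4],K=d["intrinsics"],k=d["k1"],E=d["extrinsics"]); return d
def ray(f,uv):
    d=np.load(f); K=d["K"];E=d["E"]
    p=cv2.undistortPoints(np.array([[uv]],float),K,np.array([float(d["k"]),0,0,0]))[0,0]
    R=E[:3,:3]; return -R.T@E[:3,3], R.T@np.array([p[0],p[1],1])
def atz(f,uv,z):
    c,r=ray(f,uv); return c+r*(z-c[2])/r[2]
def tri(*fu):
    A=np.zeros((3,3));b=np.zeros(3);L=[]
    for f,uv in fu:
        c,r=ray(f,uv);r=r/np.linalg.norm(r);P=np.eye(3)-np.outer(r,r);A+=P;b+=P@c;L.append((c,P))
    x=np.linalg.solve(A,b);return x,[np.linalg.norm(P@(x-c)) for c,P in L]
def proj(f,X):
    d=np.load(f);E=d["E"];return cv2.projectPoints(np.array([X],float),cv2.Rodrigues(E[:3,:3])[0],E[:3,3],d["K"],np.array([float(d["k"]),0,0,0]))[0][0,0]
E
python3 - <<'E'
from h import *
a=save("scene","pics/s.png");b=save("top","pics/t.png")
print(readout.get_obs())
for d in(a,b):print(-d["extrinsics"][:3,:3].T@d["extrinsics"][:3,3])
E
```

```text
{'t': 0.1, 'qpos': array([-1.30800385e+00,  4.23754618e-01,  1.63060528e+00,  1.58590877e-05,
        1.08861766e+00, -1.89744863e-02]), 'qvel': array([-0.00053004, -0.00091856, -0.00025613,  0.00036746,  0.00019479,
        0.00017624]), 'joint_torque': array([-6.02657310e-04, -5.45617747e+01, -2.74326289e+01,  6.44889800e-02,
        1.88649469e-02, -3.74887270e-05]), 'ee_pos': array([ 173.75907841, -600.09601739,  403.98864353]), 'orientation': array([-3.10910569e+00, -4.40931125e-01,  2.42539461e-04]), 'ft_force': array([0.78612555, 0.54034581, 0.68204107]), 'moment': array([ 0.00398182, -0.02706889, -0.02284931]), 'grasp_force': 0.0, 'width': 87.70206372160777}
[1374.83189289  214.01001288  725.11514699]
[ 449.33397938   64.00722766 1198.35748481]
```

View pics/s.png

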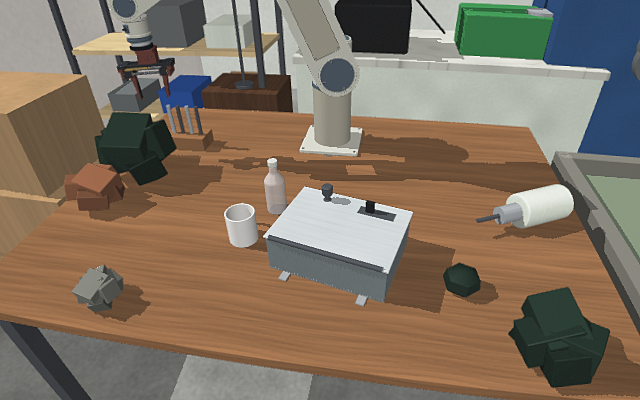

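View pics/t.png

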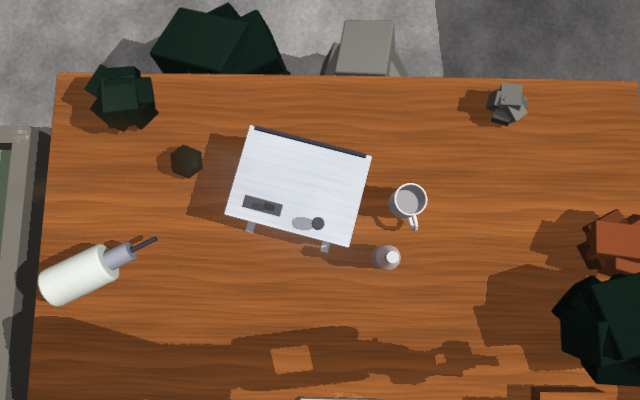

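The scene view shows the knob near (327,190) and the tab near (370,205). In the top view the knob is near (317,223), the tab near (268,206), the bottle at (388,258), the mug at (409,200) and the stone at (187,161). I'll enlarge the area around the knob and tab in both.

```bash
python3 - <<'E'
import cv2,numpy as np
s=cv2.imread("pics/s.png")[170:230,300:420];t=cv2.imread("pics/t.png")[110:260,215:395]
r=lambda i,k:cv2.resize(i,None,fx=k,fy=k,interpolation=cv2.INTER_CUBIC)
cv2.imwrite("pics/c1.png",r(s,6));cv2.imwrite("pics/c2.png",r(t,4))
E
```

```text
(no output)
```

View pics/c1.png

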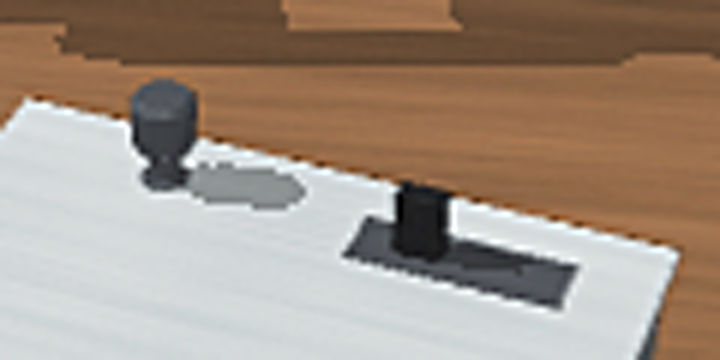

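View pics/c2.png

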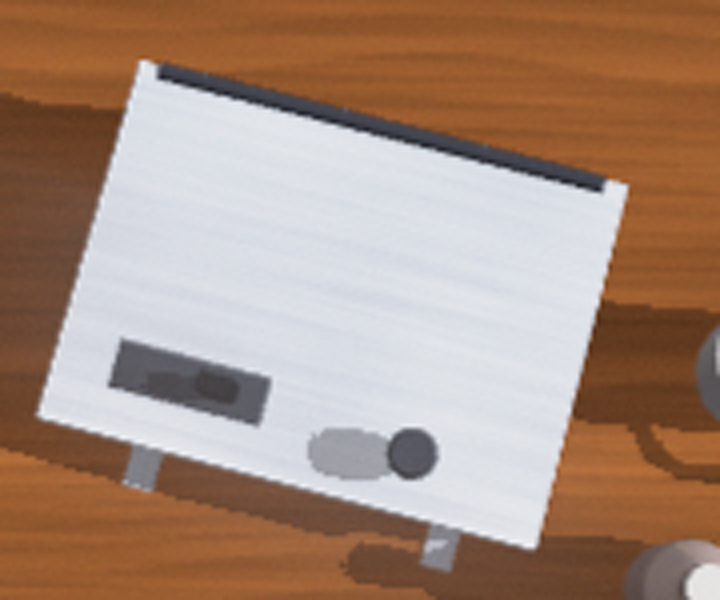

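Scene crop: knob top centre at (165,90), tab top at (424,188). Top crop: knob head at (412,453), tab at (217,385), lid corners at (140,60), (628,185), (537,550) and (37,416).

```bash
python3 - <<'E'
from h import *
S="pics/s.npz";T="pics/t.npz"
s=lambda x,y:(300+(x+.5)/6-.5,170+(y+.5)/6-.5)
t=lambda x,y:(215+(x+.5)/4-.5,110+(y+.5)/4-.5)
print("knob",tri((S,s(165,90)),(T,t(412,453))))
print("tab",tri((S,s(424,188)),(T,t(217,385))))
print("corner nl",tri((S,s(680,255)),(T,t(37,416))))
c=[atz(T,t(*p),106) for p in((140,60),(628,185),(537,550),(37,416))]
C=np.array(c);print(C)
print("sizes",[np.linalg.norm(C[i]-C[(i+1)%4]) for i in range(4)])
y=(C[0]-C[1]+C[3]-C[2])[:2];x=(C[0]-C[3]+C[1]-C[2])[:2]
yaw=np.arctan2(-y[0],y[1]);print("yaw",yaw,np.arctan2(x[1],x[0]))
m=C.mean(0)[:2];R=np.array([[np.cos(yaw),-np.sin(yaw)],[np.sin(yaw),np.cos(yaw)]])
print("centre",m,"knob pred",m+R@[-80,-70],"tab0",m+R@[-70,50],"hinge",m+R@[110,0])
for n,p in(("bottle",(388,258,)),("mug",(409,200)),("stone",(187,161))):
  z={"bottle":170,"mug":90,"stone":64}[n];P=atz(T,p,z);print(n,P,R.T@(P[:2]-m))
k=tri((S,s(165,90)),(T,t(412,453)))[0];print("knob case",R.T@(k[:2]-m));k=tri((S,s(424,188)),(T,t(217,385)))[0];print("tab case",R.T@(k[:2]-m))
E
```

```text
knob (array([531.42423389,  69.0578942 , 150.80606363]), [np.float64(0.47271083022139193), np.float64(0.4727108302214212)])
tab (array([569.78494093, 183.67865978, 138.10311424]), [np.float64(1.3277953085562428), np.float64(1.3277953085562928)])
corner nl (array([553.33367607, 294.22981603, 102.57096684]), [np.float64(0.4948506818441769), np.float64(0.49485068184424624)])
[[772.90357861 239.57077057 106.        ]
 [699.55886627 -58.82738434 106.        ]
 [479.10359681  -5.85718373 106.        ]
 [553.0261554  293.00613561 106.        ]]
sizes [np.float64(307.27984913237117), np.float64(226.72972452801318), np.float64(307.8698236492486), np.float64(226.27730659001858)]
yaw -0.24174863532664212 -0.23710275172022305
centre [626.14804927 116.97308452] knob pred [531.71632802  68.16068833] tab0 [570.15362974 182.27718073] hinge [732.9493411   90.63899894]
bottle [454.99563122 -88.43183161 170.        ] [-117.00135188 -240.40593469]
mug [ 595.67722188 -151.29872503   90.        ] [  34.63971876 -267.76542907]
stone [688.56354978 401.24821616  64.        ] [ -7.45517784 290.95096751]
knob case [-80.49839206 -69.19881169]
tab case [-70.69348282  51.27246082]
```

The checks agree: lid 307 x 226 mm, knob at case (-80.5,-69.2) with its top at z 150.8, tab at slide ≈ 1 mm, yaw -0.24. I'll move above the knob with the fingers closing along case y, which is a -30° turn.

Emit:
step_arm --targets '[[[0.477,0.892,0,0,0,-0.5,1],[0.477,0.892,0,0,0,-0.5,1],[0.477,0.892,0,0,0,-0.5,1],[0.477,0.892,0,0,0,-0.5,1],[0.477,0.892,0,0,0,-0.5,1]]]'

```text
t: 0.72
ee_pos: [293.5, -375.8, 404.5]
orientation: [-3.137, -0.166, 0.0]
ft_force: [0.2, 0.2, 0.2]
width: 87.6
grasp_force: 0.0
```

Emit:
step_arm --targets '[[[0.477,0.892,0,0,0,-0.5,1],[0.477,0.892,0,0,0,-0.5,1],[0.477,0.892,0,0,0,-0.5,1],[0.477,0.892,0,0,0,-0.5,1],[0.477,0.892,0,0,0,-0.5,1]]]'

```text
t: 1.35
ee_pos: [412.7, -152.8, 404.6]
orientation: [-3.14, 0.108, -0.0]
ft_force: [0.8, -0.8, 0.1]
width: 88.1
grasp_force: 0.0
```

Emit:
step_arm --targets '[[[0.477,0.892,0,0,0,-0.5,1],[0.477,0.892,0,0,0,-0.5,1],[0.477,0.892,0,0,0,-0.5,1],[0.477,0.892,0,0,0,-0.5,1],[0.477,0.892,0,0,0,-0.5,1]]]'

```text
t: 1.98
ee_pos: [532.0, 70.3, 404.5]
orientation: [3.118, -0.38, -0.001]
ft_force: [0.8, 0.2, 0.3]
width: 87.7
grasp_force: 0.0
```

Emit:
step_arm --targets '[[[0,0,0,0,0,0,1],[0,0,0,0,0,0,1],[0,0,0,0,0,0,1],[0,0,0,0,0,0,1],[0,0,0,0,0,0,1]]]'

```text
t: 2.6
ee_pos: [531.4, 68.0, 404.8]
orientation: [-3.118, 0.38, -0.0]
ft_force: [0.0, -0.0, 0.2]
width: 87.9
grasp_force: 0.0
```

```bash
python3 - <<'E'
from h import *
from scipy.spatial.transform import Rotation as Ro
o=readout.get_obs();print(o["t"],o["qpos"],o["ee_pos"],o["ft_force"]);R=Ro.from_rotvec(o["orientation"]).as_matrix();print(R)
save("wrist","pics/w1.png");print(proj("pics/w1.npz",[531.5,68.6,150]))
E
```

```text
2.6 [ 1.05112686e-01  2.92473938e-01  1.82718869e+00 -4.53883748e-05
  1.02172924e+00  1.91869031e+00] [531.41836063  68.02652064 404.84437573] [ 0.04629489 -0.03494393  0.20802216]
[[ 9.70678770e-01 -2.40380292e-01  2.03736541e-04]
 [-2.40380294e-01 -9.70678790e-01 -1.74371765e-05]
 [ 2.01954292e-04 -3.20483524e-05 -9.99999979e-01]]
[317.15531786 205.92141355]
```

View pics/w1.png

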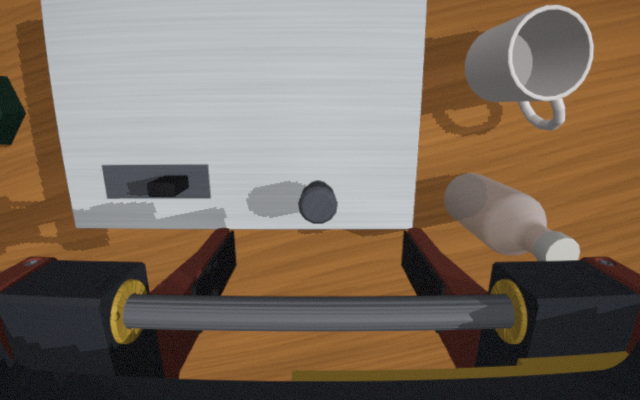

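The wrist view shows the knob top at about (318,203), predicted at (317,206), with the lid edge level, so the fingers are aligned. I'll descend and grip.

Emit:
step_arm --targets '[[[0,0.01,-0.5,0,0,0,1],[0,0,-0.5,0,0,0,1],[0,0,-0.5,0,0,0,1],[0,0,-0.4,0,0,0,1],[0,0,-0.24,0,0,0,1]]]'

```text
t: 3.28
ee_pos: [531.4, 69.0, 296.8]
orientation: [3.118, -0.379, -0.002]
ft_force: [-0.4, 0.4, -0.4]
width: 87.8
grasp_force: 0.0
```

Emit:
step_arm --targets '[[[0,0,0,0,0,0,0.5],[0,0,0,0,0,0,0],[0,0,0,0,0,0,0],[0,0,0,0,0,0,0],[0,0,0,0,0,0,0]]]'

```text
t: 3.9
ee_pos: [531.6, 69.2, 298.0]
orientation: [-3.119, 0.379, -0.001]
ft_force: [-1.2, 0.2, -0.1]
width: 41.1
grasp_force: 0.0
```

Emit:
step_arm --targets '[[[0,0,0,0,0,0,0],[0,0,0,0,0,0,0],[0,0,0,0,0,0,0],[0,0,0,0,0,0,0],[0,0,0,0,0,0,0]]]'

```text
t: 4.53
ee_pos: [531.5, 68.9, 297.7]
orientation: [3.118, -0.379, -0.0]
ft_force: [-1.2, -5.2, 3.3]
width: 28.3
grasp_force: 30.0
```

Gripped at 28.3 mm, which matches the knob head. Next is the tug: about 8 mm in small steps.

Emit:
step_arm --targets '[[[0,0,0.04,0,0,0,0],[0,0,0.04,0,0,0,0],[0,0,0.02,0,0,0,0],[0,0,0,0,0,0,0],[0,0,0,0,0,0,0]]]'

```text
t: 5.15
ee_pos: [532.2, 68.7, 302.3]
orientation: [3.118, -0.379, 0.003]
ft_force: [3.9, -6.6, -5.5]
width: 28.2
grasp_force: 30.0
```

Emit:
step_arm --targets '[[[0,0,0.04,0,0,0,0],[0,0,0.03,0,0,0,0],[0,0,0,0,0,0,0],[0,0,0,0,0,0,0],[0,0,0,0,0,0,0]]]'

```text
t: 5.78
ee_pos: [532.7, 68.5, 306.0]
orientation: [3.118, -0.378, 0.005]
ft_force: [7.5, -7.8, -6.6]
width: 28.5
grasp_force: 30.0
```

Emit:
step_arm --targets '[[[0,0,0.05,0,0,0,0],[0,0,0.05,0,0,0,0],[0,0,0.04,0,0,0,0],[0,0,0,0,0,0,0],[0,0,0,0,0,0,0]]]'

```text
t: 6.4
ee_pos: [533.9, 68.2, 313.4]
orientation: [3.118, -0.378, 0.012]
ft_force: [13.0, -11.8, -9.2]
width: 28.7
grasp_force: 30.0
```

```bash
python3 - <<'E'
from h import *
o=readout.get_obs();print(o["t"],o["ee_pos"],o["ft_force"],o["moment"])
save("scene","pics/s2.png");i=cv2.imread("pics/s2.png")[150:310,230:430];j=cv2.imread("pics/s.png")[150:310,230:430]
cv2.imwrite("pics/c3.png",cv2.resize(np.hstack([j,i]),None,fx=2,fy=2,interpolation=cv2.INTER_CUBIC))
E
```

```text
6.4 [533.9475021   68.18738362 313.42210278] [ 12.96758538 -11.77746995  -9.19737221] [-1.68401169 -1.78448541 -0.00430295]
```

View pics/c3.png

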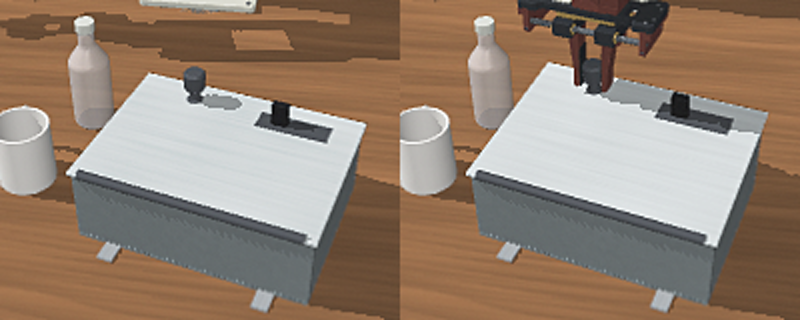

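The lid's front edge has clearly risen: its corner went from (150,72) to (548-400,63) and the far one from (367,123) to (368,110), with a shadow gap under it. That is about 0.08 rad, well past the 0.03 rad of play, so the lid is free and I'll leave the catch alone. Next I'll work out an arc that tilts the tool with the lid.

```bash
python3 - <<'E'
import numpy as np
yaw=-.24;c,s=np.cos(yaw),np.sin(yaw)
f=lambda t:np.array([-190*np.cos(t)+198.5*np.sin(t)+190,190*np.sin(t)+198.5*np.cos(t)-198.5])
th=np.radians([3,6]+list(np.arange(9,46,3)));p=np.array([0,15.]);pt=0
for t in th:
    d=f(t)-p;p=f(t);k=np.degrees(t-pt)/4;pt=t
    print(round(np.degrees(t)),np.round([d[0]*c/50,d[0]*s/50,d[1]/50,-s*k,c*k,0],3).tolist())
E
```

```text
3 [0.207, -0.051, -0.107, 0.178, 0.729, 0.0]
6 [0.216, -0.053, 0.182, 0.178, 0.729, 0.0]
9 [0.225, -0.055, 0.17, 0.178, 0.729, 0.0]
12 [0.234, -0.057, 0.158, 0.178, 0.729, 0.0]
15 [0.241, -0.059, 0.145, 0.178, 0.729, 0.0]
18 [0.248, -0.061, 0.132, 0.178, 0.729, 0.0]
21 [0.255, -0.062, 0.118, 0.178, 0.729, 0.0]
24 [0.26, -0.064, 0.104, 0.178, 0.729, 0.0]
27 [0.265, -0.065, 0.09, 0.178, 0.729, 0.0]
30 [0.27, -0.066, 0.076, 0.178, 0.729, 0.0]
33 [0.273, -0.067, 0.061, 0.178, 0.729, 0.0]
36 [0.276, -0.068, 0.046, 0.178, 0.729, 0.0]
39 [0.278, -0.068, 0.031, 0.178, 0.729, 0.0]
42 [0.279, -0.068, 0.016, 0.178, 0.729, 0.0]
45 [0.279, -0.068, 0.001, 0.178, 0.729, 0.0]
```

Emit:
step_arm --targets '[[[0.207,-0.051,0.0,0.178,0.729,0,0],[0.216,-0.053,0.075,0.178,0.729,0,0],[0,0,0,0,0,0,0],[0,0,0,0,0,0,0],[0,0,0,0,0,0,0]]]'

```text
t: 7.08
ee_pos: [552.3, 63.8, 316.5]
orientation: [-3.103, 0.377, 0.163]
ft_force: [-1.8, -5.6, -4.7]
width: 28.3
grasp_force: 30.0
```

Forces dropped, so the arc fits. Continuing.

Emit:
step_arm --targets '[[[0.225,-0.055,0.17,0.178,0.729,0,0],[0.234,-0.057,0.158,0.178,0.729,0,0],[0.241,-0.059,0.145,0.178,0.729,0,0],[0.248,-0.061,0.132,0.178,0.729,0,0],[0,0,0,0,0,0,0]]]'

```text
t: 7.7
ee_pos: [599.9, 52.2, 347.1]
orientation: [-3.044, 0.37, 0.487]
ft_force: [-3.2, -3.0, -2.9]
width: 28.4
grasp_force: 30.0
```

Emit:
step_arm --targets '[[[0.255,-0.062,0.118,0.178,0.729,0,0],[0.26,-0.064,0.104,0.178,0.729,0,0],[0.265,-0.065,0.09,0.178,0.729,0,0],[0.27,-0.066,0.076,0.178,0.729,0,0],[0,0,0,0,0,0,0]]]'

```text
t: 8.32
ee_pos: [652.3, 39.3, 366.5]
orientation: [-2.954, 0.359, 0.798]
ft_force: [-7.8, -4.0, 1.1]
width: 28.8
grasp_force: 30.0
```

```bash
python3 -c "
from h import *
o=readout.get_obs();print(o['qpos'],o['ft_force'],o['moment'])"
```

```text
[0.01725707 0.61220895 1.44835788 0.12711532 1.5943867  1.79943234] [-7.76012706 -4.03782262  1.10615975] [-0.34092051  0.68961162  0.41487874]
```

Emit:
step_arm --targets '[[[0.273,-0.067,0.061,0.178,0.729,0,0],[0.276,-0.068,0.046,0.178,0.729,0,0],[0.278,-0.068,0.031,0.178,0.729,0,0],[0.279,-0.068,0.016,0.178,0.729,0,0],[0.279,-0.068,0.001,0.178,0.729,0,0]]]'

```text
t: 8.95
ee_pos: [721.5, 22.4, 374.8]
orientation: [-2.799, 0.34, 1.167]
ft_force: [-6.7, -3.3, 2.1]
width: 28.6
grasp_force: 30.0
```

Emit:
step_arm --targets '[[[0,0,0,0,0,0,0],[0,0,0,0,0,0,0],[0,0,0,0,0,0,0],[0,0,0,0,0,0,0],[0,0,0,0,0,0,0]]]'

```text
t: 9.57
ee_pos: [721.1, 22.5, 374.8]
orientation: [-2.8, 0.34, 1.165]
ft_force: [-7.9, -5.4, 2.7]
width: 28.4
grasp_force: 30.0
```

```bash
python3 - <<'E'
from h import *
o=readout.get_obs();print(o)
save("scene","pics/s3.png")
E
```

```text
{'t': 9.575, 'qpos': array([-0.01323151,  0.76279874,  1.19456647,  0.17097787,  1.95439528,
        1.79896148]), 'qvel': array([ 8.05740844e-04, -2.40346439e-04,  1.71456995e-04,  1.16537407e-03,
       -2.83192392e-04, -6.02104178e-05]), 'joint_torque': array([ 2.51949750e+00, -7.06691480e+01, -2.91722578e+01,  1.75148964e+00,
        5.88400159e-01,  2.30172597e-02]), 'ee_pos': array([721.11094183,  22.5005907 , 374.84974669]), 'orientation': array([-2.80047942,  0.34005442,  1.16481068]), 'ft_force': array([-7.90993812, -5.36937555,  2.65790788]), 'moment': array([-0.38777494,  0.70846476,  0.62821879]), 'grasp_force': 29.99983944464475, 'width': 28.409373032663794}
```

View pics/s3.png

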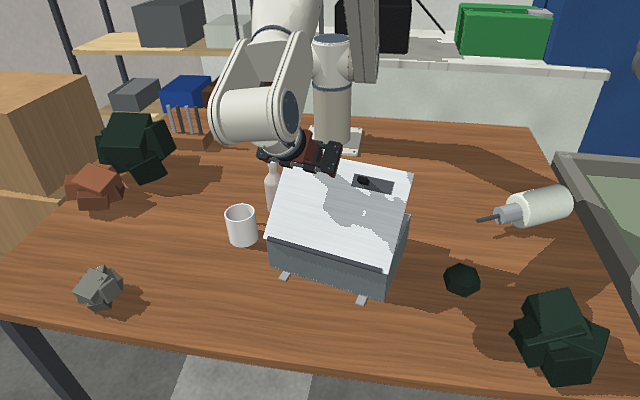

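The picture shows the lid raised with its front-left corner near (412,172) and the gripper on the knob. The mug at (241,225), bottle at (271,190) and stone at (462,280) haven't moved. I'll check the lid angle from that corner and hand in if it agrees.

```bash
python3 - <<'E'
from h import *
yaw=-.24;c,s=np.cos(yaw),np.sin(yaw);h=np.array([732.9,90.6])
def P(t):
    x=-224*np.cos(t)+6*np.sin(t);z=100+224*np.sin(t)+6*np.cos(t);y=154
    return proj("pics/s3.npz",[h[0]+c*x-s*y,h[1]+s*x+c*y,z])
L=np.linspace(0,1.3,261);e=[np.linalg.norm(P(t)-[412,172]) for t in L];i=int(np.argmin(e));print(L[i],e[i])
if .68<L[i]<.92 and e[i]<6: print(ctrl.close_job())
E
```

```text
0.8150000000000001 1.3354117556356175
the job is handed in; nothing more can be done
None
```

The tug showed the lid was free, so I left the catch alone, raised the lid to about 45° (0.8 rad by the picture), and handed the job in still holding it by the knob, with the stone, mug and bottle undisturbed.

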